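# Set up the glass lapping plate and open the yellow paste pot

### The job

Get the lapping bed ready for work: first draw the green glass plate along its bed toward you until it is fully home against the front stop, which uncovers the round lid rest at the back of the bed. Then lift the loose yellow lid off its paste pot and set it down, upright and without dropping it, in the lid rest. Leave both pots standing where they are, the black lid on its pot, and do not disturb the loose mould insert.

Things in the scene. Friction and masses are not known exactly. Their poses are not given: they have to be found in the camera images.
- lap_bed: Grey lapping bed, 294 x 140 mm, fixed to the bench; origin centre of underside, x along its length away from the robot, z up. Slab top 18 mm above the bench; aluminium side rails, front stop and rear wall rise to 24 mm. The channel between them runs from x = -135 mm (inner face of the front stop) to +135 mm, 114 mm wide. The lid rest is bored into the slab near the back.
- lap_plate: Green glass plate, 150 (x, along the bed) x 110 x 8 mm, 0.33 kg, loose, flat in the bed's channel, its top 26 mm above the bench; origin centre of underside. Starts at the back, over the lid rest, at x = +53 to +59 mm in the bed's frame; home against the stop at x = -60 mm. Too wide to grip; friction on the bed about 0.2, so it slides when pressed on top with 8 to 12 N and pulled.
- lid_rest (a point): Centre of the floor of the lid rest, a round recess in the bed slab, 68 mm in diameter and 10 mm deep (floor 8 mm above the bench), 78 mm behind the bed's centre. Axes as the bed's.
- yellow_lid: Yellow lid, 0.06 kg, resting loosely on the yellow pot; origin centre of underside, z up. From below: plug 40 mm across, 0 to 6 mm; flange 60 mm across, 6 to 16 mm; grip knob 16 to 38 mm, 28 mm across. On the pot its underside is 38 mm above the bench; in the lid rest the plug stands on the recess floor.
- yellow_pot: White paste pot with a thin yellow band, 62 mm in diameter, 44 mm high, 0.35 kg, standing loose on the bench; origin at the centre of its underside. Opening 46 mm in diameter at the mouth. The yellow and the black pot may change places.
- black_pot: The same pot with a thin black band; stays closed.
- black_lid: Black lid of the same shape and size, resting loosely on the black pot; stays there.
- insert: Loose machined steel mould insert, 40 x 56 x 26 mm, a bystander; origin at the centre of its underside.
- tape: Roll of masking tape, 90 mm across, 24 mm high, lying flat, a bystander; origin at the centre of its underside.
- flex_motor: Black flexible-shaft motor, about 120 mm across, hanging fixed in front of the cart, to the right of the bench, on the way from the robot's starting pose to the bench; its body spans about 380 to 660 mm above the bench top, the origin at its lower end. An obstacle: swing past it with the arm folded back over its base, within 0.3 m of the base axis.
There are look-alikes about, which are no part of the job. What is shaped like the black_lid but purple is not meant.

How it is judged:
On the way, in this order (a step that is already met when the one before it is completed fails the run):
1. the glass plate is drawn home against the front stop, the yellow lid still on its pot (x of lap_plate in the frame of lap_bed below -0.056 m and distance between yellow_lid and yellow_pot below 0.046 m), for 0.2 s.
2. the yellow lid is lifted clear of its pot (height (world z) of yellow_lid above 0.06 m), for 0.1 s.
3. the yellow lid sits in the lid rest (horizontal distance between yellow_lid and lid_rest below 0.008 m and z of yellow_lid in the frame of lid_rest below 0.004 m and angle between yellow_lid's own z axis and vertical below 0.1 rad), for 0.2 s.
At the end, for the whole second after the job is handed in: The glass plate lies within 4 mm of the front stop; the yellow lid stands upright in the lid rest, centred within 8 mm, its plug on the floor (within 4 mm) and at rest; both pots stand upright within 30 mm of where they started, the black lid on its pot (all of step 3 and x of lap_plate in the frame of lap_bed below -0.056 m and linear speed of each of yellow_lid, lap_plate below 0.02 m/s and distance of each of yellow_pot, black_pot from where it was at the start of the episode below 0.03 m and angle between each of yellow_pot, black_pot's own z axis and vertical below 0.1 rad and distance between black_lid and black_pot below 0.046 m); the robot touches nothing.
It fails at once if a pot is tipped (angle between any of yellow_pot, black_pot's own z axis and vertical above 0.35 rad).
It fails at once if the lid is dropped: let go over the lid rest more than 20 mm above its seat (horizontal distance between yellow_lid and lid_rest below 0.04 m and z of yellow_lid in the frame of lid_rest above 0.02 m and contact force between yellow_lid and the fingers below 0.01 N and contact force between yellow_lid and lap_bed below 0.01 N and contact force between yellow_lid and lap_plate below 0.01 N).
It fails at once if the mould insert is shifted by more than 30 mm (distance of insert from where it was at the start of the episode above 0.03 m).
It also fails if it takes over 56 s, if anything falls off the work surface, if the arm or the gripper's body presses on something with over 40 N, if the wrist force passes 120 N, or if a joint passes its speed limit or range.

### The arm

A 6-joint arm with a two-finger parallel gripper is mounted at the origin on a cart in front of the work surface, level with it; the furniture and walls round the work are solid. World frame = base frame: x ahead of the robot, y to its left, z up, the work surface at z = 0. Lengths are in m, angles in rad, forces in N, time in s.
With the tool pointing down it reaches from about 0.275 to 0.75 m from the base axis. Payload 10.2 kg.
Tool frame: the origin (TCP) lies at the very end of the fingers, on their centre line; the grasp point (between the pads) lies 19 mm behind it (tcp_to_grasp is the distance from the TCP to the grasp point, in m); z points along the fingers, y is the line along which they close (so a half turn about z gives the same grasp; the last joint's range is limited). The gripper opens to 85 mm and grips with 20 to 120 N. Pads are 22 mm wide; open, the fingers measure 114 mm over their backs; the gripper's body (76 mm by 85 mm) begins 54 mm behind the grasp point. The pads swing forward as they close: fully open they stand 13 mm farther back than shut.
Start: joints at [1.107, 0.313, 1.498, -0, 1.331, -0.223], TCP at [0.125, 0.51, 0.231] pointing down, gripper open.
Joint ranges: [-2.94, 2.94], [-0.97, 2.17], [0.19, 2.56], [-1.23, 4.37], [0.02, 3.11], [-2.88, 2.88]. Speed limits (rad/s): [2.39, 2.39, 3.01, 3.14, 3.14, 3.14].

### API

Orientations are given as a rotation vector (axis times angle).
In Python, from station import * gives the robot as it stands.
- The arm moves only by the tool arm_command, never from a script. Its argument "deltas" is a list of rows, each an object with "grip": the opening, from 0 (shut) to 1 (fully open); "linear": the shift along the tool's x, y, z scaled (see below), a list of three; "twist": the turn about the tool's z scaled (see below). In form: [{"grip": grip, "linear": [x, y, z], "twist": twist}, ...]. A call has 1 to 20 rows; each row shifts and turns the commanded pose from where the row before left it, along the tool's axes as they then stand; what a row does not reach is not made up. The controller multiplies each number of a shift by 30 mm and each number of a turn by 45 degrees. A row lasts 1/12 s, in which the tool goes at most 41.7 mm and 7.16 degrees, less where a joint would pass 70% of its speed; a pose out of reach is approached as far as the arm can. A call with a number of a shift or a turn outside -1 to 1 is refused whole. A call with a gripper value outside its range is refused whole. The fingers move at their own pace and stop on an object; the grip force is fixed at half the most. Time passes only in rows, so rows that do not move let the fingers close. It gives the time, the measured TCP pose, the force, the opening and the grip force at its end, in the units of the state.
- get_obs(): the state, without advancing time (a new reading comes with each control period).
- grab_frame(name): name is "scene" or "top" or "wrist"; returns the picture (400x640x3 uint8, blue, green, red); there is no depth.
- get_calibration(name): a dict with "mtx" (3x3 intrinsics, pixels), "distortion" ([k1, k2, p1, p2, k3] as OpenCV has them; the pictures are not rectified), "T" (4x4, takes a point from camera to world coordinates). Camera axes: x right, y down, z forward; pixel columns grow to the right and rows downward; lengths in m; the calibration is good to about 2 mm. A picture is of the moment at which its call begins: read the wrist's pose just before it. get_calibration takes no time and is no camera call; for the wrist camera it gives the pose at the moment of the call.
- sign_off(): hands the job in; it is judged then, once.
The state is a dict: "time_s": time; "q": joint angles; "joint_vel": joint speeds; "joint_efforts": joint torques, N m; "tool_pos": TCP position; "ee_rot": TCP orientation; "wrist_force": force on the tool from outside, world axes, zero at the start; "moment": the same for the moment, N m; "opening": finger opening in m; "grip_force": force on a finger pad.
Only numpy, scipy, OpenCV 4.12 (cv2) and the standard library are available. Lean on these libraries where they do the work, as an engineer would, in place of code of your own. Each camera call takes 0.05 s, during which the arm holds its last target. There are 200 camera calls.

## Working session

There is one attempt and no reset: what is moved stays moved. The work goes in short steps, Python scripts to look and compute and a tool call to move; the robot and the scene stay as the last step left them, time stands still between calls to the robot, and variables do not carry over. Pictures are saved under pics/ and viewed, at most 12 in all, crops included, and the job is handed in when it is done.

Besides the shell and the picture viewer there is one more tool, called after ">>>" as name([rows], argument=value, ...), one row to a line, values as JSON. arm_command: Moves the arm, as the interface text tells. Shifts and turns lie within -1 to 1; 1 stands for 30 mm of shift or 45 degrees of turn. Its arguments: {"type":"object","properties":{"deltas":{"type":"array"}},"required":["deltas"]}

```bash
ls; mkdir -p pics; python3 - <<'E'
from station import *
import cv2
o=get_obs();print(o)
for n in("scene","top"):
    cv2.imwrite(f"pics/{n}0.png",grab_frame(n));c=get_calibration(n);print(c)
E
```

```text
pics
{'time_s': 0.0, 'q': array([ 1.10658952e+00,  3.13453840e-01,  1.49846453e+00,  6.07045874e-06,
        1.33099619e+00, -2.23368769e-01]), 'joint_vel': array([-3.74382053e-05,  6.79305528e-04, -2.33969568e-05,  6.17321924e-05,
       -1.68215844e-03, -1.41721779e-03]), 'joint_efforts': array([ 1.91136336e-03, -4.12269795e+01, -2.59741724e+01, -1.22052952e-04,
        4.17128336e-03,  3.38313203e-05]), 'tool_pos': array([0.12509348, 0.50960517, 0.23072278]), 'ee_rot': array([-3.77341876e-01, -3.11839374e+00,  1.95153182e-03]), 'wrist_force': array([-0.14798583,  0.16256126,  0.50611735]), 'moment': array([-0.02926658, -0.00689345, -0.00652204]), 'grip_force': 0.0, 'opening': 0.08511989924961082}
{'mtx': array([[450.20458164,   0.        , 318.85990354],
       [  0.        , 450.20458164, 206.06348841],
       [  0.        ,   0.        ,   1.        ]]), 'distortion': array([0.04143537, 0.        , 0.        , 0.        , 0.        ]), 'T': array([[ 0.55478517, -0.51504191,  0.65341047, -0.31694009],
       [-0.83194917, -0.35153898,  0.42927954, -0.35319261],
       [ 0.0086023 , -0.78176222, -0.6235173 ,  0.96980798],
       [ 0.        ,  0.        ,  0.        ,  1.        ]])}
{'mtx': array([[368.09635689,   0.        , 318.29177148],
       [  0.        , 368.09635689, 202.39534222],
       [  0.        ,   0.        ,   1.        ]]), 'distortion': array([-0.00526305,  0.        ,  0.        ,  0.        ,  0.        ]), 'T': array([[ 0.02924926, -0.98667075,  0.16007906,  0.28251473],
       [-0.99956412, -0.02822961,  0.00864061,  0.13649035],
       [-0.00400647, -0.16026202, -0.98706638,  1.29644137],
       [ 0.        ,  0.        ,  0.        ,  1.        ]])}
```

View pics/top0.png

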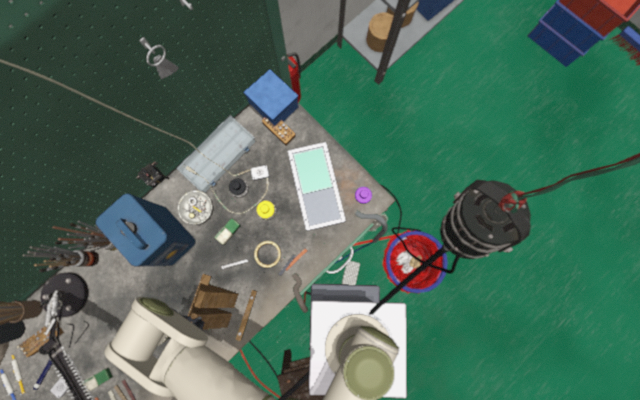

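View pics/scene0.png

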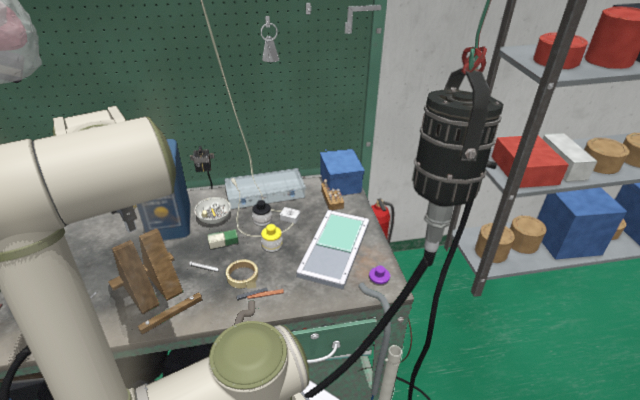

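The top view shows the bed at about (316,186) with the plate at the back, the yellow lid at (265,210), the black lid at (237,186), the purple decoy lid at (363,195), the insert near (228,231) or (259,173), and the tape at (267,254). The arm is clear to the left and the motor is at (485,220) on the right. I'll enlarge the work area.

```bash
python3 - <<'E'
import cv2
a=cv2.imread("pics/top0.png")[130:250,210:370];cv2.imwrite("pics/topc.png",cv2.resize(a,None,fx=5,fy=5,interpolation=cv2.INTER_CUBIC))
E
cat > h.py <<'E'
import numpy as np,cv2
from station import *
def back(cal,px,z):
    "pixels -> world points on plane z"
    u=cv2.undistortPoints(np.array(px,float).reshape(-1,1,2),cal["mtx"],cal["distortion"])[:,0]
    T=cal["T"];d=np.c_[u,np.ones(len(u))]@T[:3,:3].T
    return T[:3,3]+d*((z-T[2,3])/d[:,2])[:,None]
E
```

```text
(no output)
```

View pics/topc.png

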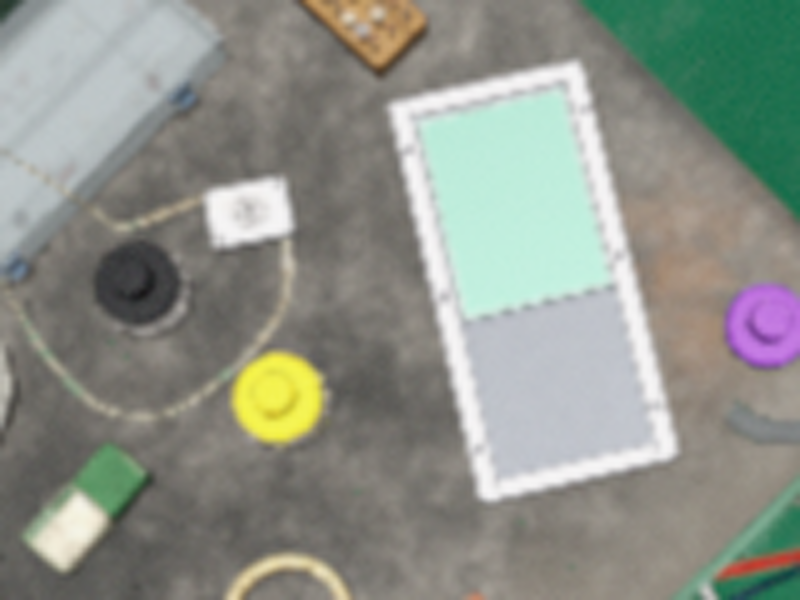

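The bed corners are at crop pixels (390,103), (581,63), (677,455), (484,500). The yellow flange is centred at (278,397) and its knob top at (272,395). The insert is at (250,212), 5x crop with offset (210,130).

```bash
python3 - <<'E'
from h import *
from scipy.spatial.transform import Rotation as R
c=get_calibration("top")
f=lambda p:[(x/5+210-.4,y/5+130-.4) for x,y in p]
b=back(c,f([(390,103),(581,63),(677,455),(484,500)]),.024)
print(b, b.mean(0)); 
d=(b[0]+b[1]-b[2]-b[3])/2;print(np.linalg.norm(d),"yaw",np.degrees(np.arctan2(d[1],d[0])))
u=d/np.linalg.norm(d)
print("plate", back(c,f([(418,120),(567,88),(614,287),(467,318)]),.026).mean(0))
print("rest",b.mean(0)+.078*u)
print("lid",back(c,f([(278,397)]),.054),back(c,f([(272,395)]),.076),"black",back(c,f([(135,280)]),.076),"ins",back(c,f([(250,212)]),.026))
o=get_obs();print(R.from_rotvec(o["ee_rot"]).as_matrix());w=get_calibration("wrist");T=w["T"]
Tt=np.eye(4);Tt[:3,:3]=R.from_rotvec(o["ee_rot"]).as_matrix();Tt[:3,3]=o["tool_pos"]
print((np.linalg.inv(Tt)@T).round(3),w["mtx"])
E
```

```text
[[0.67529064 0.26320508 0.024     ]
 [0.70896379 0.12704404 0.024     ]
 [0.42749648 0.05302586 0.024     ]
 [0.39234618 0.18598163 0.024     ]] [0.55102427 0.15731415 0.024     ]
0.29216206051000515 yaw 15.000753410812102
plate [0.60414025 0.17021804 0.026     ]
rest [0.62636622 0.17750303 0.024     ]
lid [[0.45600861 0.32777415 0.054     ]] [[0.45417402 0.32848225 0.076     ]] black [[0.53015019 0.42552576 0.076     ]] ins [[0.59177582 0.35890614 0.026     ]]
[[-9.71148149e-01  2.38476439e-01 -5.09642991e-04]
 [ 2.38476862e-01  9.71147594e-01 -1.06656172e-03]
 [ 2.40588723e-04 -1.15732750e-03 -9.99999301e-01]]
[[-0.001 -0.964 -0.267  0.067]
 [ 1.    -0.001 -0.002 -0.001]
 [ 0.001 -0.267  0.964 -0.142]
 [ 0.     0.     0.     1.   ]] [[330.84730522   0.         321.52003606]
 [  0.         330.84730522 198.73748939]
 [  0.           0.           1.        ]]
```

>>> arm_command([
  {"grip": 0, "linear": [0, 0, 0], "twist": -0.128},
  {"grip": 0, "linear": [0, 0, 0], "twist": -0.128},
  {"grip": 0, "linear": [0, 0, 0], "twist": -0.128},
  {"grip": 0, "linear": [0, 0, 0], "twist": -0.128},
  {"grip": 0, "linear": [0, 0, 0], "twist": -0.128},
])

```text
time_s: 0.52
tool_pos: [0.1251, 0.5097, 0.231]
ee_rot: [0.418, -3.113, 0.001]
wrist_force: [0.3, -0.8, 0.2]
opening: 0.0256
grip_force: 0.0
```

>>> arm_command([
  {"grip": 0, "linear": [-0.59, -0.75, 0], "twist": 0},
  {"grip": 0, "linear": [-0.59, -0.75, 0], "twist": 0},
  {"grip": 0, "linear": [-0.59, -0.75, 0], "twist": 0},
  {"grip": 0, "linear": [-0.59, -0.75, 0], "twist": 0},
  {"grip": 0, "linear": [-0.59, -0.75, 0], "twist": 0},
  {"grip": 0, "linear": [-0.59, -0.75, 0], "twist": 0},
  {"grip": 0, "linear": [-0.59, -0.75, 0], "twist": 0},
  {"grip": 0, "linear": [-0.59, -0.75, 0], "twist": 0},
  {"grip": 0, "linear": [-0.59, -0.75, 0], "twist": 0},
  {"grip": 0, "linear": [-0.59, -0.75, 0], "twist": 0},
  {"grip": 0, "linear": [-0.59, -0.75, 0], "twist": 0},
  {"grip": 0, "linear": [-0.59, -0.75, 0], "twist": 0},
  {"grip": 0, "linear": [-0.59, -0.75, 0], "twist": 0},
  {"grip": 0, "linear": [-0.59, -0.75, 0], "twist": 0},
  {"grip": 0, "linear": [-0.59, -0.75, 0], "twist": 0},
  {"grip": 0, "linear": [-0.59, -0.75, 0], "twist": 0},
  {"grip": 0, "linear": [-0.59, -0.75, 0], "twist": 0},
  {"grip": 0, "linear": [-0.59, -0.75, 0], "twist": 0},
  {"grip": 0, "linear": [-0.59, -0.75, 0], "twist": 0},
  {"grip": 0, "linear": [-0.59, -0.75, 0], "twist": 0},
])

```text
time_s: 2.18
tool_pos: [0.5845, 0.1658, 0.2309]
ee_rot: [0.41, -3.114, -0.0]
wrist_force: [0.2, 0.9, 1.3]
opening: 0.0003
grip_force: 0.0
```

```bash
python3 - <<'E'
from h import *
import json
c=get_calibration("wrist");cv2.imwrite("pics/w1.png",grab_frame("wrist"));np.save("w1.npy",c["T"]);print(c["distortion"])
E
```

```text
[-0.00825983  0.          0.          0.          0.        ]
```

View pics/w1.png

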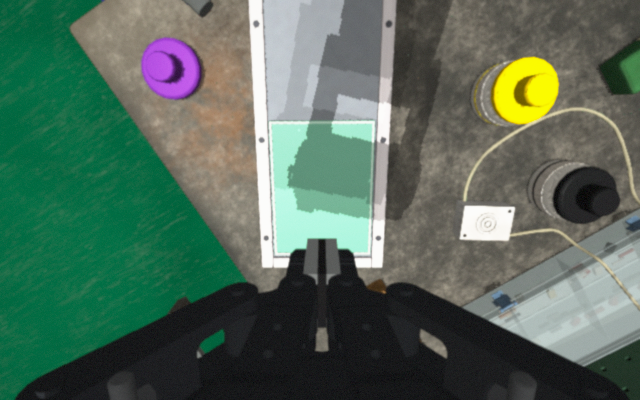

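>>> arm_command([
  {"grip": 0, "linear": [0, 0, 0.63], "twist": 0},
  {"grip": 0, "linear": [0, 0, 0.63], "twist": 0},
  {"grip": 0, "linear": [0, 0, 0.63], "twist": 0},
  {"grip": 0, "linear": [0, 0, 0.63], "twist": 0},
  {"grip": 0, "linear": [0, 0, 0.63], "twist": 0},
  {"grip": 0, "linear": [0, 0, 0.63], "twist": 0},
  {"grip": 0, "linear": [0, 0, 0.63], "twist": 0},
  {"grip": 0, "linear": [0, 0, 0.63], "twist": 0},
  {"grip": 0, "linear": [0, 0, 0.63], "twist": 0},
  {"grip": 0, "linear": [0, 0, 0.63], "twist": 0},
  {"grip": 0, "linear": [0, 0, 0.2], "twist": 0},
  {"grip": 0, "linear": [0, 0, 0], "twist": 0},
  {"grip": 0, "linear": [0, 0, 0], "twist": 0},
])

```text
time_s: 3.32
tool_pos: [0.5839, 0.1669, 0.0368]
ee_rot: [-0.41, 3.114, -0.0]
wrist_force: [-0.4, -0.5, 0.7]
opening: 0.0002
grip_force: 0.0
```

The wrist view shows the plate directly under the tool, centred at about x=322 in line with the bed rails. The yellow lid is at (538,90) and the white insert is at (487,223). Now pressing down gently.

>>> arm_command([
  {"grip": 0, "linear": [0, 0, 0.15], "twist": 0},
  {"grip": 0, "linear": [0, 0, 0.1], "twist": 0},
  {"grip": 0, "linear": [0, 0, 0.06], "twist": 0},
  {"grip": 0, "linear": [0, 0, 0.03], "twist": 0},
  {"grip": 0, "linear": [0, 0, 0], "twist": 0},
  {"grip": 0, "linear": [0, 0, 0], "twist": 0},
])

```text
time_s: 3.82
tool_pos: [0.5837, 0.1668, 0.0263]
ee_rot: [-0.41, 3.114, -0.0]
wrist_force: [-0.4, 0.5, 0.3]
opening: -0.0002
grip_force: 0.0
```

>>> arm_command([
  {"grip": 0, "linear": [0, 0, 0.02], "twist": 0},
  {"grip": 0, "linear": [0, 0, 0.02], "twist": 0},
  {"grip": 0, "linear": [0, 0, 0], "twist": 0},
  {"grip": 0, "linear": [0, 0, 0], "twist": 0},
])

```text
time_s: 4.15
tool_pos: [0.5843, 0.1669, 0.0261]
ee_rot: [-0.41, 3.113, -0.0]
wrist_force: [-1.4, -0.8, 8.1]
opening: -0.0002
grip_force: 3.8
```

>>> arm_command([
  {"grip": 0, "linear": [0, 0, 0.01], "twist": 0},
  {"grip": 0, "linear": [0.1, 0, 0], "twist": 0},
  {"grip": 0, "linear": [0.2, 0, 0], "twist": 0},
  {"grip": 0, "linear": [0.2, 0, 0], "twist": 0},
  {"grip": 0, "linear": [0.2, 0, 0], "twist": 0},
  {"grip": 0, "linear": [0, 0, 0], "twist": 0},
])

```text
time_s: 4.65
tool_pos: [0.5638, 0.1613, 0.026]
ee_rot: [-0.41, 3.112, -0.0]
wrist_force: [-2.5, -0.5, 8.8]
opening: 0.0003
grip_force: 4.9
```

>>> arm_command([
  {"grip": 0, "linear": [0.2, 0, 0], "twist": 0},
  {"grip": 0, "linear": [0.2, 0, 0], "twist": 0},
  {"grip": 0, "linear": [0.2, 0, 0], "twist": 0},
  {"grip": 0, "linear": [0.2, 0, 0], "twist": 0},
  {"grip": 0, "linear": [0.2, 0, 0], "twist": 0},
  {"grip": 0, "linear": [0.2, 0, 0], "twist": 0},
  {"grip": 0, "linear": [0.2, 0, 0], "twist": 0},
  {"grip": 0, "linear": [0.2, 0, 0], "twist": 0},
  {"grip": 0, "linear": [0.2, 0, 0], "twist": 0},
  {"grip": 0, "linear": [0.2, 0, 0], "twist": 0},
  {"grip": 0, "linear": [0.2, 0, 0], "twist": 0},
  {"grip": 0, "linear": [0.2, 0, 0], "twist": 0},
  {"grip": 0, "linear": [0.2, 0, 0], "twist": 0},
  {"grip": 0, "linear": [0, 0, 0], "twist": 0},
])

```text
time_s: 5.82
tool_pos: [0.4886, 0.1411, 0.026]
ee_rot: [-0.41, 3.112, -0.001]
wrist_force: [-2.8, -1.3, 11.5]
opening: 0.0002
grip_force: 6.1
```

```bash
python3 - <<'E'
from h import *
cv2.imwrite("pics/t2.png",grab_frame("top"));c=get_calibration("wrist");cv2.imwrite("pics/w2.png",grab_frame("wrist"))
E
```

```text
(no output)
```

View pics/w2.png

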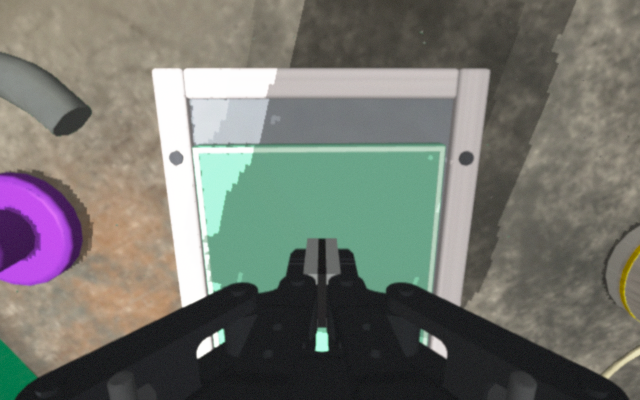

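The plate followed with a little slip: its front edge is at row 146 and the stop's inner face at row 98, leaving about 22 mm. Pulling on.

>>> arm_command([
  {"grip": 0, "linear": [0.2, 0, 0], "twist": 0},
  {"grip": 0, "linear": [0.2, 0, 0], "twist": 0},
  {"grip": 0, "linear": [0.2, 0, 0], "twist": 0},
  {"grip": 0, "linear": [0.1, 0, 0], "twist": 0},
  {"grip": 0, "linear": [0, 0, 0], "twist": 0},
])

```text
time_s: 6.33
tool_pos: [0.4688, 0.1357, 0.026]
ee_rot: [-0.41, 3.111, -0.001]
wrist_force: [-0.9, -0.0, 12.3]
opening: 0.0002
grip_force: 6.0
```

>>> arm_command([
  {"grip": 0, "linear": [0.05, 0, 0], "twist": 0},
  {"grip": 0, "linear": [0.05, 0, 0], "twist": 0},
  {"grip": 0, "linear": [0.05, 0, 0], "twist": 0},
  {"grip": 0, "linear": [0, 0, 0], "twist": 0},
])

```text
time_s: 6.67
tool_pos: [0.4652, 0.1347, 0.026]
ee_rot: [-0.409, 3.11, -0.001]
wrist_force: [1.9, 0.7, 9.1]
opening: 0.0003
grip_force: 4.5
```

```bash
python3 - <<'E'
from h import *
cv2.imwrite("pics/w3.png",cv2.resize(grab_frame("wrist")[60:180,140:500],None,fx=2,fy=2))
E
```

```text
(no output)
```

View pics/w3.png

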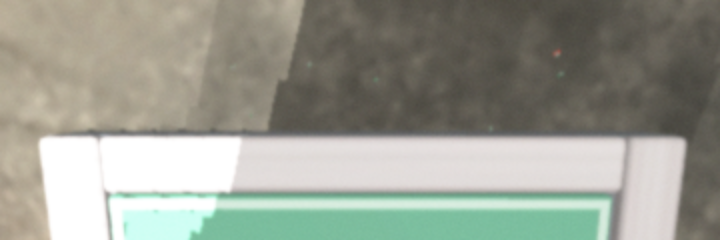

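The plate's front edge is now flush against the stop across its full width (crop row ~192). One more small nudge, then I lift off and look at the uncovered rest.

>>> arm_command([
  {"grip": 0, "linear": [0.05, 0, 0], "twist": 0},
  {"grip": 0, "linear": [0.03, 0, 0], "twist": 0},
  {"grip": 0, "linear": [0, 0, 0], "twist": 0},
  {"grip": 0, "linear": [0, 0, -0.3], "twist": 0},
  {"grip": 0, "linear": [0, 0, -0.6], "twist": 0},
  {"grip": 0, "linear": [-0.35, 0, -0.6], "twist": 0},
  {"grip": 0, "linear": [-0.35, 0, -0.6], "twist": 0},
  {"grip": 0, "linear": [-0.35, 0, -0.6], "twist": 0},
  {"grip": 0, "linear": [-0.35, 0, -0.6], "twist": 0},
  {"grip": 0, "linear": [-0.35, 0, -0.6], "twist": 0},
  {"grip": 0, "linear": [-0.35, 0, -0.6], "twist": 0},
  {"grip": 0, "linear": [-0.35, 0, -0.6], "twist": 0},
  {"grip": 0, "linear": [-0.35, 0, -0.6], "twist": 0},
  {"grip": 0, "linear": [-0.35, 0, -0.6], "twist": 0},
  {"grip": 0, "linear": [-0.35, 0, 0], "twist": 0},
  {"grip": 0, "linear": [0, 0, 0], "twist": 0},
  {"grip": 0, "linear": [0, 0, 0], "twist": 0},
])

```text
time_s: 8.13
tool_pos: [0.562, 0.1611, 0.2132]
ee_rot: [0.41, -3.113, -0.0]
wrist_force: [-0.2, 0.2, -0.9]
opening: -0.0001
grip_force: 0.0
```

```bash
python3 - <<'E'
from h import *
c=get_calibration("wrist");np.save("w4.npy",c["T"]);cv2.imwrite("pics/w4.png",grab_frame("wrist"))
E
```

```text
(no output)
```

View pics/w4.png

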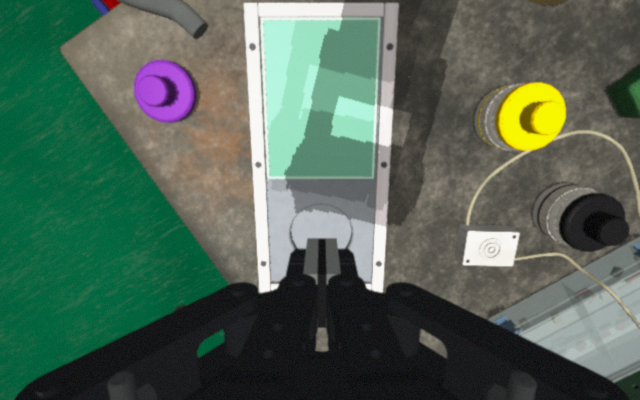

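The plate is home and the rest is uncovered. Its rim runs from x=290 to 352 with its front edge at row 205. The yellow knob top is at (546,118) and its flange centre at (532,117). The bed's front outer corners are (244,3) and (399,3).

```bash
python3 - <<'E'
from h import *
c=get_calibration("wrist")
print("knob",back(c,[(546,118)],.076),"flange",back(c,[(532,117)],.054))
L,Rr,t=back(c,[(290,231),(352,231),(321,205)],.018);print("rim L,R",L,Rr,np.linalg.norm(L-Rr),"mid",(L+Rr)/2,"front",t)
u=np.array([np.cos(np.radians(15)),np.sin(np.radians(15)),0])
print("rest from front",t+.034*u)
f=back(c,[(244,3),(399,3)],.024);print("bed front",f,"rest from bed front",f.mean(0)+(.147+.078)*u)
d=f[0]-f[1];print("yaw",np.degrees(np.arctan2(d[0],-d[1])),np.linalg.norm(d))
p=back(c,[(264,18),(379,18),(375,180),(269,178)],.026);m=p.mean(0);print("plate ctr",m,"to rest along u")
E
```

```text
knob [[0.45640334 0.32302197 0.076     ]] flange [[0.45568632 0.32478742 0.054     ]]
rim L,R [0.6298713  0.14261391 0.018     ] [0.61250757 0.20765354 0.018     ] 0.06731754793748193 mid [0.62118943 0.17513372 0.018     ] front [0.59275593 0.16756963 0.018     ]
rest from front [0.62559741 0.17636948 0.018     ]
bed front [[0.42658808 0.05197218 0.024     ]
 [0.39085838 0.18613385 0.024     ]] rest from bed front [0.62605654 0.1772873  0.024     ]
yaw 14.912777643268749 0.13883790489743109
plate ctr [0.49230005 0.14162569 0.026     ] to rest along u
```

>>> arm_command([
  {"grip": 0.8, "linear": [0.25, 0.78, 0], "twist": 0},
  {"grip": 0.8, "linear": [0.25, 0.78, 0], "twist": 0},
  {"grip": 0.8, "linear": [0.25, 0.78, 0], "twist": 0},
  {"grip": 0.8, "linear": [0.25, 0.78, 0], "twist": 0},
  {"grip": 0.8, "linear": [0.25, 0.78, 0], "twist": 0},
  {"grip": 0.8, "linear": [0.25, 0.78, 0], "twist": 0},
  {"grip": 0.8, "linear": [0.25, 0.78, 0], "twist": 0},
  {"grip": 0.8, "linear": [0.25, 0.78, 0], "twist": 0},
  {"grip": 0.8, "linear": [0, 0, 0.6], "twist": 0},
  {"grip": 0.8, "linear": [0, 0, 0.6], "twist": 0},
  {"grip": 0.8, "linear": [0, 0, 0.6], "twist": 0},
  {"grip": 0.8, "linear": [0, 0, 0.6], "twist": 0},
  {"grip": 0.8, "linear": [0, 0, 0], "twist": 0},
  {"grip": 0.8, "linear": [0, 0, 0], "twist": 0},
])

```text
time_s: 9.35
tool_pos: [0.4553, 0.3261, 0.1413]
ee_rot: [0.41, -3.113, 0.001]
wrist_force: [-0.2, 0.1, 0.1]
opening: 0.0684
grip_force: 0.0
```

```bash
python3 - <<'E'
from h import *
c=get_calibration("wrist");cv2.imwrite("pics/w5.png",grab_frame("wrist"))
E
```

```text
(no output)
```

View pics/w5.png

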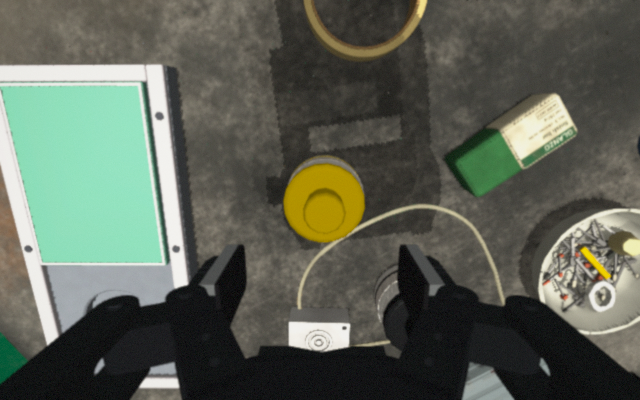

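The lid is between the open fingers. The knob top is centred at (324,211), the flange at (324.5,203), and the black pot is clear of the right finger.

```bash
python3 - <<'E'
from h import *
c=get_calibration("wrist")
k=np.r_[back(c,[(324.5,211)],.076),back(c,[(324.5,203)],.054)];print(k)
d=k-get_obs()["tool_pos"];a=np.radians(15)
print("tool x,y",d[:,:2]@np.array([[-np.cos(a),-np.sin(a)],[-np.sin(a),np.cos(a)]]).T)
E
```

```text
[[0.45390259 0.32670735 0.076     ]
 [0.45470989 0.32709468 0.054     ]]
tool x,y [[0.00192029 0.00088931]
 [0.00104025 0.0010545 ]]
```

>>> arm_command([
  {"grip": 0.8, "linear": [0.05, 0.03, 0.6], "twist": 0},
  {"grip": 0.8, "linear": [0, 0, 0.6], "twist": 0},
  {"grip": 0.8, "linear": [0, 0, 0.6], "twist": 0},
  {"grip": 0.8, "linear": [0, 0, 0.6], "twist": 0},
  {"grip": 0.8, "linear": [0, 0, 0.3], "twist": 0},
  {"grip": 0.8, "linear": [0, 0, 0.07], "twist": 0},
  {"grip": 0.8, "linear": [0, 0, 0], "twist": 0},
  {"grip": 0.6, "linear": [0, 0, 0], "twist": 0},
  {"grip": 0.5, "linear": [0, 0, 0], "twist": 0},
  {"grip": 0.4, "linear": [0, 0, 0], "twist": 0},
  {"grip": 0.36, "linear": [0, 0, 0], "twist": 0},
  {"grip": 0.3, "linear": [0, 0, 0], "twist": 0},
  {"grip": 0.2, "linear": [0, 0, 0], "twist": 0},
  {"grip": 0, "linear": [0, 0, 0], "twist": 0},
  {"grip": 0, "linear": [0, 0, 0], "twist": 0},
  {"grip": 0, "linear": [0, 0, 0], "twist": 0},
])

```text
time_s: 10.73
tool_pos: [0.4547, 0.3271, 0.0593]
ee_rot: [-0.41, 3.114, 0.0]
wrist_force: [-1.7, -1.6, 6.2]
opening: 0.0259
grip_force: 58.6
```

>>> arm_command([
  {"grip": 0, "linear": [0, 0, -0.1], "twist": 0},
  {"grip": 0, "linear": [0, 0, -0.2], "twist": 0},
  {"grip": 0, "linear": [0, 0, -0.4], "twist": 0},
  {"grip": 0, "linear": [0, 0, -0.5], "twist": 0},
  {"grip": 0, "linear": [0, 0, -0.5], "twist": 0},
  {"grip": 0, "linear": [0, 0, -0.5], "twist": 0},
  {"grip": 0, "linear": [0, 0, -0.4], "twist": 0},
  {"grip": 0, "linear": [0, 0, 0], "twist": 0},
  {"grip": 0, "linear": [0, 0, 0], "twist": 0},
])

```text
time_s: 11.48
tool_pos: [0.4545, 0.327, 0.1368]
ee_rot: [-0.41, 3.114, 0.0]
wrist_force: [0.8, 0.2, -0.6]
opening: 0.0258
grip_force: 59.0
```

```bash
python3 - <<'E'
from h import *
c=get_calibration("wrist");o=get_obs();print(o["tool_pos"]);cv2.imwrite("pics/w6.png",cv2.resize(grab_frame("wrist")[130:330,190:450],None,fx=3,fy=3))
E
```

```text
[0.45447496 0.32700081 0.13679244]
```

View pics/w6.png

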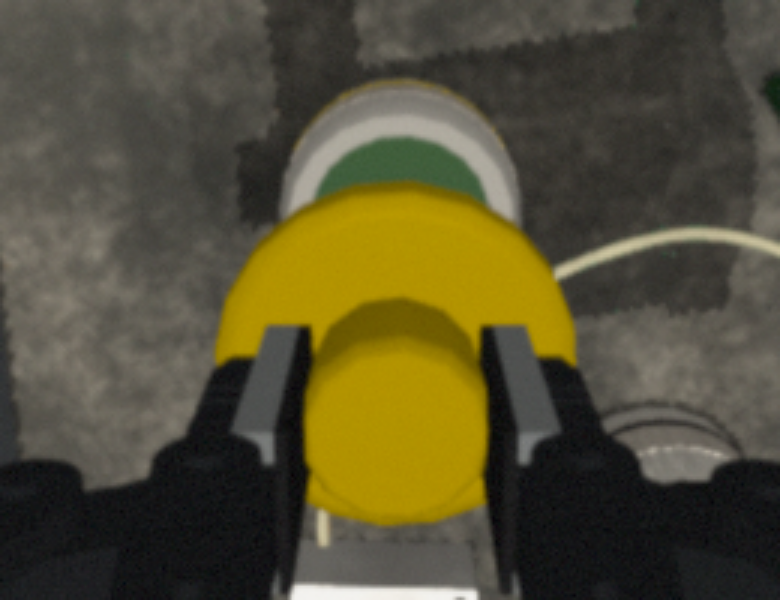

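The lid is held upright with the knob top at crop (396,430). The pot still stands beneath it.

```bash
python3 - <<'E'
from h import *
c=get_calibration("wrist")
o=get_obs()["tool_pos"]
k=back(c,[(396/3+190-.3,430/3+130-.3)],o[2]-.0593+.076)[0]
f=back(c,[((218+577)/6+190-.3,362/3+130-.3)],o[2]-.0593+.054)[0]
g=np.array([.626,.1767]);a=np.radians(15)
M=np.array([[-np.cos(a),-np.sin(a)],[-np.sin(a),np.cos(a)]])
print(k,f,"offset tool",M@(k[:2]-o[:2]),"move mm",M@(g-k[:2])*1000,"move by tcp",M@(g-o[:2])*1000)
E
```

```text
[0.45349489 0.32570818 0.152728  ] [0.4530626  0.32582457 0.130728  ] offset tool [ 0.00087863 -0.00092565] move mm [-128.06098488 -188.57845743] move by tcp [-127.18235519 -189.50410663]
```

>>> arm_command([
  {"grip": 0, "linear": [-0.2, -0.3, 0], "twist": 0},
  {"grip": 0, "linear": [-0.426, -0.63, 0], "twist": 0},
  {"grip": 0, "linear": [-0.426, -0.63, 0], "twist": 0},
  {"grip": 0, "linear": [-0.426, -0.63, 0], "twist": 0},
  {"grip": 0, "linear": [-0.426, -0.63, 0], "twist": 0},
  {"grip": 0, "linear": [-0.426, -0.63, 0], "twist": 0},
  {"grip": 0, "linear": [-0.426, -0.63, 0], "twist": 0},
  {"grip": 0, "linear": [-0.426, -0.63, 0], "twist": 0},
  {"grip": 0, "linear": [-0.426, -0.63, 0], "twist": 0},
  {"grip": 0, "linear": [-0.426, -0.63, 0], "twist": 0},
  {"grip": 0, "linear": [-0.226, -0.33, 0], "twist": 0},
  {"grip": 0, "linear": [0, 0, 0.5], "twist": 0},
  {"grip": 0, "linear": [0, 0, 0.5], "twist": 0},
  {"grip": 0, "linear": [0, 0, 0.5], "twist": 0},
  {"grip": 0, "linear": [0, 0, 0.5], "twist": 0},
  {"grip": 0, "linear": [0, 0, 0.2], "twist": 0},
  {"grip": 0, "linear": [0, 0, 0], "twist": 0},
  {"grip": 0, "linear": [0, 0, 0], "twist": 0},
])

```text
time_s: 13.03
tool_pos: [0.627, 0.1771, 0.0704]
ee_rot: [0.41, -3.114, 0.0]
wrist_force: [0.1, 1.0, 0.1]
opening: 0.0256
grip_force: 59.1
```

```bash
python3 - <<'E'
from h import *
o=get_obs()["tool_pos"];a=np.radians(15)
M=np.array([[-np.cos(a),-np.sin(a)],[-np.sin(a),np.cos(a)]])
print(o,"remaining tool mm",M@(np.array([.626,.1767])-o[:2])*1000)
cv2.imwrite("pics/w7.png",cv2.resize(grab_frame("wrist")[130:330,190:450],None,fx=3,fy=3))
E
```

```text
[0.62695326 0.17707777 0.07043215] remaining tool mm [ 1.01855518 -0.11817333]
```

View pics/w7.png

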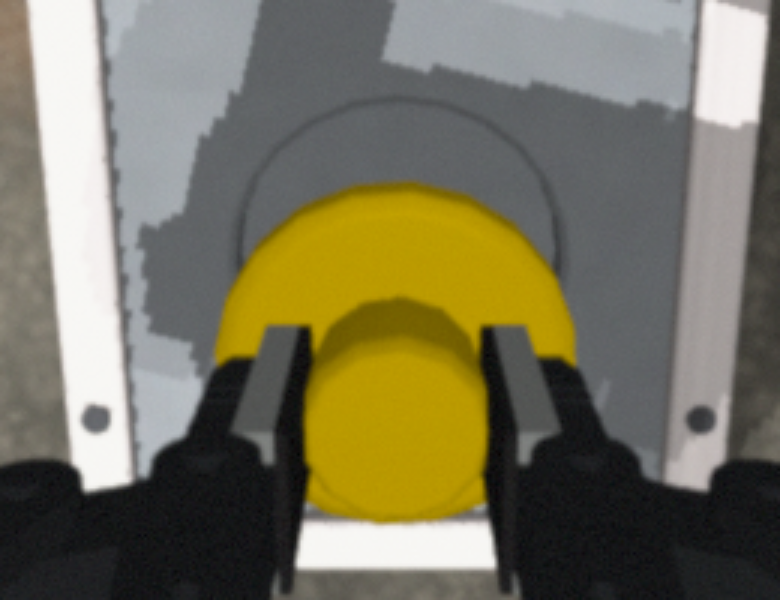

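The recess rim's front edge is at crop (400,97) with its sides at x=238 and 562. The flange's front edge is at (399,183) with sides at 217 and 577. I'll check alignment by applying the same camera to both.

```bash
python3 - <<'E'
from h import *
c=get_calibration("wrist");o=get_obs()["tool_pos"];a=np.radians(15)
M=np.array([[-np.cos(a),-np.sin(a)],[-np.sin(a),np.cos(a)]])
p=lambda x,y,z:1000*M@(back(c,[(x/3+190-.33,y/3+130-.33)],z)[0,:2]-o[:2])
print("rim front",p(400,97,.018),"L",p(238,262,.018),"R",p(562,262,.018))
z=o[2]-.0593+.054
print("flange front top/bottom",p(399,188,z),p(399,183,z-.01),"L",p(217,362,z),"R",p(577,362,z))
E
```

```text
rim front [36.50501487 -0.13610297] L [  2.13035115 -33.71559955] R [ 2.063139   33.40902922]
flange front top/bottom [30.15981833 -0.43006632] [28.44217991 -0.41164993] L [  1.27208987 -29.75708796] R [ 1.22350827 28.20596611]
```

>>> arm_command([
  {"grip": 0, "linear": [0.05, 0, 0.3], "twist": 0},
  {"grip": 0, "linear": [0, 0, 0.3], "twist": 0},
  {"grip": 0, "linear": [0, 0, 0.3], "twist": 0},
  {"grip": 0, "linear": [0, 0, 0.2], "twist": 0},
  {"grip": 0, "linear": [0, 0, 0.1], "twist": 0},
  {"grip": 0, "linear": [0, 0, 0.05], "twist": 0},
  {"grip": 0, "linear": [0, 0, 0], "twist": 0},
  {"grip": 0, "linear": [0, 0, 0], "twist": 0},
])

```text
time_s: 13.75
tool_pos: [0.6255, 0.1771, 0.0333]
ee_rot: [-0.41, 3.114, -0.0]
wrist_force: [-0.4, 0.3, -1.2]
opening: 0.0255
grip_force: 59.1
```

>>> arm_command([
  {"grip": 0, "linear": [0, 0, 0.05], "twist": 0},
  {"grip": 0, "linear": [0, 0, 0.05], "twist": 0},
  {"grip": 0, "linear": [0, 0, 0.03], "twist": 0},
  {"grip": 0, "linear": [0, 0, 0], "twist": 0},
  {"grip": 0, "linear": [0, 0, 0], "twist": 0},
])

```text
time_s: 14.17
tool_pos: [0.6255, 0.1771, 0.0294]
ee_rot: [-0.41, 3.114, -0.0]
wrist_force: [-0.8, -0.5, 1.8]
opening: 0.0255
grip_force: 59.2
```

The lid has reached the recess floor at the expected height. Releasing.

>>> arm_command([
  {"grip": 0.35, "linear": [0, 0, 0.01], "twist": 0},
  {"grip": 0.4, "linear": [0, 0, 0], "twist": 0},
  {"grip": 0.45, "linear": [0, 0, 0], "twist": 0},
  {"grip": 0.5, "linear": [0, 0, 0], "twist": 0},
  {"grip": 0.55, "linear": [0, 0, 0], "twist": 0},
  {"grip": 0.55, "linear": [0, 0, 0], "twist": 0},
  {"grip": 0.55, "linear": [0, 0, -0.1], "twist": 0},
  {"grip": 0.55, "linear": [0, 0, -0.3], "twist": 0},
  {"grip": 0.55, "linear": [0, 0, -0.5], "twist": 0},
  {"grip": 0.55, "linear": [0, 0, -0.6], "twist": 0},
  {"grip": 0.55, "linear": [0, 0, -0.6], "twist": 0},
  {"grip": 0.55, "linear": [0, 0, -0.6], "twist": 0},
  {"grip": 0.55, "linear": [0, 0, -0.6], "twist": 0},
  {"grip": 0.55, "linear": [0, 0, -0.6], "twist": 0},
  {"grip": 0.55, "linear": [0, 0, -0.6], "twist": 0},
  {"grip": 0.55, "linear": [0, 0, 0], "twist": 0},
  {"grip": 0.55, "linear": [0, 0, 0], "twist": 0},
])

```text
time_s: 15.58
tool_pos: [0.6256, 0.1771, 0.1649]
ee_rot: [-0.41, 3.113, -0.0]
wrist_force: [0.4, -0.3, -0.8]
opening: 0.047
grip_force: 0.0
```

```bash
python3 - <<'E'
from h import *
w=grab_frame("wrist");s=grab_frame("scene")
a=cv2.resize(w,(480,300));b=cv2.resize(s[180:300,200:420],(480,262))
cv2.imwrite("pics/w8.png",np.vstack([a,b]))
E
```

```text
(no output)
```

View pics/w8.png

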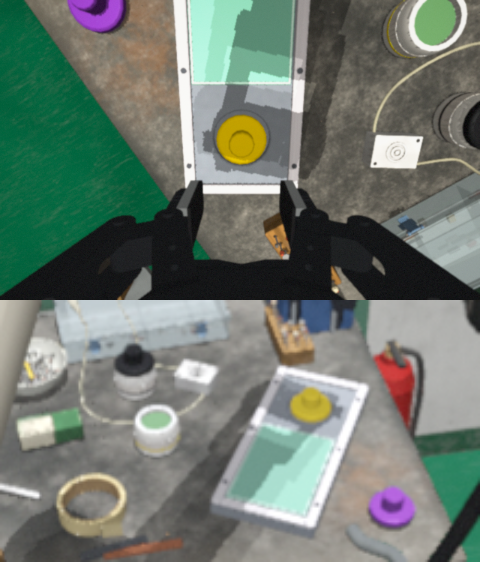

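The lid sits flat in the rest, centred at (241,139) inside the rim. The plate is home, both pots are standing, the black lid is on and the insert has not moved. The arm is clear, so I'm handing in.

```bash
python3 -c "
from station import *
print(sign_off())"
```

```text
the job is handed in; nothing more can be done
None
```

The job is handed in: in the last pictures the glass plate is home against the front stop and the yellow lid is seated upright in the lid rest, with the pots, black lid and insert undisturbed; the hand-in returned no verdict.

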